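# Draw the amber test plate from the slanted rack and stand it on the light panel

### The arm

A 6-joint arm with a two-finger parallel gripper is mounted at the origin on the work surface. World frame = base frame: x ahead of the robot, y to its left, z up, the work surface at z = 0. Lengths are in m, angles in rad, forces in N, time in s.
With the tool pointing down it reaches from about 0.35 to 1 m from the base axis. Payload 7.1 kg.
Tool frame: the origin (TCP) lies on the mounting face of the last link; the fingertips stand 173 mm ahead of it and the grasp point (between the pads) lies hold_point_z ahead of it (hold_point_z is the distance from the TCP to the grasp point, in m); z points along the fingers, y is the line along which they close (so a half turn about z gives the same grasp; the last joint's range is limited). The gripper opens to 85 mm and grips with 20 to 120 N. Pads are 22 mm wide; open, the fingers measure 114 mm over their backs; the gripper's body (76 mm by 85 mm) begins 54 mm behind the grasp point. The pads swing forward as they close: fully open they stand 13 mm farther back than shut.
Start: joints at [1.308, 0.423, 1.63, -0, 1.089, -0.019], TCP at [0.151, 0.607, 0.405] pointing down, gripper open.
Joint ranges: [-3, 3], [-0.9, 2.11], [0.09, 2.58], [-1.31, 4.45], [0.11, 2.69], [-2.54, 2.54]. Speed limits (rad/s): [2.39, 2.39, 3.01, 3.14, 3.14, 3.14].

### API

Orientations are given as a 3x3 rotation matrix whose columns are the frame's x, y, z axes.
In Python, from station import state, snapshot, camera_params, hand_in, hold_point_z gives the robot as it stands. The module is installed in compiled form; this text tells all that it offers.
- The arm moves only by the shell command python3 -m inch 'ROWS' [FORCE]. ROWS is JSON, a list of rows, each an object with "jaw": the opening, from 0 (shut) to 1 (fully open); "linear": the shift along the tool's x, y, z in mm, a list of three; "dr": the turn, a rotation vector about the tool's x, y, z in rad, a list of three. In form: [{"jaw": jaw, "linear": [tx, ty, tz], "dr": [wx, wy, wz]}, ...]. A call has 1 to 10 rows; each row is the pose to reach, as a shift and turn from the pose commanded when the call began, along the tool's axes at that moment; what a row does not reach only later rows make up. A row lasts 1/10 s, in which the tool goes at most 50 mm and 8.59 degrees, less where a joint would pass 70% of its speed; a pose out of reach is approached as far as the arm can. A call with a gripper value outside its range is refused whole. The fingers move at their own pace and stop on an object; FORCE is the grip in N (left out, the last holds). Time passes only in rows, so rows that repeat a pose let the fingers close. It gives the time, the measured TCP pose, the force, the opening and the grip force at its end, in the units of the state.
- state(): the state, without advancing time (a new reading comes with each control period).
- snapshot(name): name is "scene" or "top" or "wrist"; returns the picture (400x640x3 uint8, red, green, blue); there is no depth.
- camera_params(name): a dict with "intrinsics" (3x3 intrinsics, pixels), "k1" (the pictures are not rectified: a ray, as slopes to the right and down, at radius r is drawn at 1 + k1 r^2 times it, then the intrinsics apply), "rvec" (rotation vector, rad) and "tvec" (3), from world to camera coordinates, as OpenCV has them. Camera axes: x right, y down, z forward; pixel columns grow to the right and rows downward; lengths in m; the calibration is good to about 2 mm. A picture is of the moment at which its call begins: read the wrist's pose just before it. camera_params takes no time and is no camera call; for the wrist camera it gives the pose at the moment of the call.
- hand_in(): hands the job in; it is judged then, once.
The state is a dict: "t": time; "joint_positions": joint angles; "qvel": joint speeds; "joint_efforts": joint torques, N m; "position": TCP position; "tool_rot": TCP orientation; "force": force on the tool from outside, world axes, zero at the start; "wrist_torque": the same for the moment, N m; "width": finger opening in m; "finger_force": force on a finger pad.
Only numpy, scipy, OpenCV 4.12 (cv2) and the standard library are available. Lean on these libraries where they do the work, as an engineer would, in place of code of your own. Each camera call takes 0.05 s, during which the arm holds its last target. There are 200 camera calls.

### The job

Slide the amber glass plate up out of its slanted slot by its top edge and stand it centred on the leaning light panel, its back flat against the panel. The red ledge is sprung and its height is set differently each day: lower the plate gently until you feel the ledge give a little, a few millimetres, before letting go, and never push it down near its stop. Leave the green plate in the rack and the other things on the counter as they are.

Things in the scene. Friction and masses are not known exactly. Their poses are not given: they have to be found in the camera images.
- amber_plate: Amber glass test plate in a thin black frame, 8 mm thick (x), 90 wide (y), 110 tall (z), flat smooth faces, about 120 g. Origin: centre of its lower edge; z runs up the plate to its top edge. It starts in one of the rack's two slots, leaning 20 degrees, top edge towards the rack's robot side (-x); 32 mm of it stand out above the slot's rim, 78 mm are inside.
- green_plate: Green glass test plate, same make, size and axes as the amber one, in the rack's other slot. It stays there.
- rack: Fixed rack, dark wooden base 190 x 122 mm with two aluminium slots 75 mm apart along x. Origin: centre of its underside; z up, -x its robot side. Slots are 11 mm wide with 6 mm walls and lean 20 degrees towards -x; floors 30 mm, rims about 103 mm high. A plate slides out only along its own z, by 78 mm; a sprung rubber pad in each slot grips it, so drawing takes 5 to 12 N.
- easel: Fixed light stand, dark base 150 x 130 x 18 mm (origin: centre of its underside) with the leaning light panel. A red ledge 96 mm wide stands 26 mm square out of the panel's face for a plate's lower edge. It is clamped anywhere from 0 to 20 mm up the slope (panel's z) from the panel's origin; where is not reported: feel or look for it. The clamp does not slip.
- panel: Leaning grey light panel, white lit face, 96 mm wide. z runs up the slope, which leans 25 degrees from vertical to the stand's robot side (-x); x points square out of the face, up and away from the robot; y across. Origin on the face, mid-width, 60 mm below the top edge along the slope, 55 mm above the counter. A seated plate's axes lie along the panel's, its middle plane 4 mm out.
- panel_top (a point): Middle of the panel's top edge, on the face. Here two steel fingers, 31 to 42 mm to either side, carry the face on 27 mm further up the slope; the 62 mm gap between them leaves room for a gripper finger behind the plate. A plate on the ledge stands 50 mm or more above this edge.
- ledge (a joint): How far the red ledge is pushed down the slope against its springs, in m: 0 at rest, 0.012 at its hard stop. It yields at about 1.7 N, then 0.45 N per mm (6 N at 10 mm), and returns when relieved; the plate's weight alone does not move it.
- silver_lens: dented silver rangefinder lens, 58 mm across, 50 mm tall, standing; origin at the centre of its underside. Bystander.
- yellow_hood: yellow plastic lens hood, an open flared ring 56 to 72 mm across, 40 mm tall; origin at the centre of its underside. Bystander.
- eyecup: black rubber eyecup on a rigid round base, 46 mm across, 24 mm tall; origin at the centre of its underside. Bystander.
- filter_case: round chrome filter case, 72 mm across, 18 mm tall; origin at the centre of its underside. Bystander.
- lens_cap: black plastic lens cap, 58 mm across, 10 mm tall; origin at the centre of its underside. Bystander.
Not all that is in view belongs to the job. Leave any blue look-alike of the amber_plate alone.

How it is judged:
On the way, in this order (a step that is already met when the one before it is completed fails the run):
1. the amber plate, held by the fingers, is drawn clear of its slot (its lower edge at least 105 mm above the counter) (height (world z) of amber_plate above 0.105 m and contact force between amber_plate and the fingers above 0.3 N), for 0.2 s.
2. still held, the plate presses the ledge down by more than 1 mm, leaning as the panel does (within 0.15 rad), its middle plane no more than 22 mm out of the face (value of joint ledge above 0.001 m and contact force between amber_plate and easel above 0.3 N and contact force between amber_plate and the fingers above 0.3 N and z of amber_plate in the frame of panel between -0.013 and 0.025 m and x of amber_plate in the frame of panel between 0 and 0.022 m and angle between the x axis of amber_plate and the x axis of panel, either way round below 0.15 rad), for 0.2 s.
At the end, for the whole second after the job is handed in: Amber plate released, at rest on the ledge, top up, flat on the panel (0.07 rad; middle plane 1 to 8 mm out), square (0.1 rad), centred within 15 mm; ledge down under 3 mm; green plate within 12 mm, the lens, hood, eyecup, case and cap within 30 mm of their starts (y of amber_plate in the frame of panel between -0.015 and 0.015 m and x of amber_plate in the frame of panel between 0.001 and 0.008 m and z of amber_plate in the frame of panel between -0.013 and 0.025 m and angle between the x axis of amber_plate and the x axis of panel, either way round below 0.07 rad and angle between the y axis of amber_plate and the y axis of panel, either way round below 0.1 rad and angle between amber_plate's own z axis and vertical below 1 rad and contact force between amber_plate and easel above 0.1 N and contact force between amber_plate and the fingers below 0.1 N and linear speed of amber_plate below 0.02 m/s and value of joint ledge below 0.003 m and distance of green_plate from where it was at the start of the episode below 0.012 m and distance of each of silver_lens, yellow_hood, eyecup, filter_case, lens_cap from where it was at the start of the episode below 0.03 m); the robot touches nothing.
It fails at once if the ledge is pushed down 10 mm or more (its stop is at 12 mm) (value of joint ledge above 0.01 m).
It fails at once if the green plate is moved by more than 12 mm (distance of green_plate from where it was at the start of the episode above 0.012 m).
It fails at once if a bystander (lens, hood, eyecup, filter case, lens cap) is moved by more than 30 mm (distance of any of silver_lens, yellow_hood, eyecup, filter_case, lens_cap from where it was at the start of the episode above 0.03 m).
It also fails if it takes over 48 s, if anything falls off the work surface, if the arm or the gripper's body presses on something with over 40 N, if the wrist force passes 120 N, or if a joint passes its speed limit or range.

## Working session

There is one attempt and no reset: what is moved stays moved. The work goes in short steps, Python scripts to look and compute and a shell command to move; the robot and the scene stay as the last step left them, time stands still between calls to the robot, and variables do not carry over. Pictures are saved under pics/ and viewed, at most 10 in all, crops included, and the job is handed in when it is done.

```bash
mkdir -p pics
cat > h.py <<'E'
import numpy as np, cv2
from station import *
def save(n,im): cv2.imwrite(f'pics/{n}.png',cv2.cvtColor(im,cv2.COLOR_RGB2BGR))
def proj(P,c):
    R=cv2.Rodrigues(np.array(c['rvec'],float))[0];X=np.atleast_2d(P)@R.T+np.ravel(c['tvec'])
    s=X[:,:2]/X[:,2:];s=s*(1+c['k1']*(s**2).sum(1,keepdims=True))
    K=np.array(c['intrinsics']);return s@K[:2,:2].T+K[:2,2]
def ray(uv,c):
    K=np.array(c['intrinsics']);d=(np.atleast_2d(uv)-K[:2,2])@np.linalg.inv(K[:2,:2]).T
    s=d.copy()
    for _ in range(20): s=d/(1+c['k1']*(s**2).sum(1,keepdims=True))
    R=cv2.Rodrigues(np.array(c['rvec'],float))[0]
    D=np.c_[s,np.ones(len(s))]@R
    return -R.T@np.ravel(c['tvec']),D
def onplane(uv,c,p,n):
    o,D=ray(uv,c);return o+D*((np.array(p)-o)@n/(D@n))[:,None]
def onz(uv,c,z): return onplane(uv,c,[0,0,z],np.array([0,0,1.]))
E
python3 - <<'E'
from h import *
a=snapshot('scene');b=snapshot('top')
save('scene',a);save('top',b)
np.save('scene.npy',a);np.save('top.npy',b)
for n in('scene','top'):print(n,camera_params(n))
s=state();print(s['t'],s['position'],s['tool_rot'],s['width'],hold_point_z if not callable(hold_point_z) else hold_point_z())
E
```

```text
scene {'intrinsics': array([[417.13335974,   0.        , 317.85500377],
       [  0.        , 417.13335974, 201.8640233 ],
       [  0.        ,   0.        ,   1.        ]]), 'k1': -0.021907484162202107, 'rvec': array([ 1.97262063,  1.2705885 , -0.60320506]), 'tvec': array([-0.17496573, -0.29461437,  1.47735826])}
top {'intrinsics': array([[412.69892984,   0.        , 324.27797955],
       [  0.        , 412.69892984, 199.91071782],
       [  0.        ,   0.        ,   1.        ]]), 'k1': -0.04835888643106967, 'rvec': array([ 2.09051915, -2.1448324 ,  0.19165349]), 'tvec': array([-0.06954647,  0.6026345 ,  0.89341696])}
0.1 [0.15076447 0.6062708  0.40399626] [[-9.70422005e-01  2.41414537e-01 -3.92700345e-04]
 [ 2.41414851e-01  9.70421040e-01 -1.36941253e-03]
 [ 5.04885855e-05 -1.42371174e-03 -9.99998985e-01]] 0.0853676274945215 0.1547
```

View pics/scene.png

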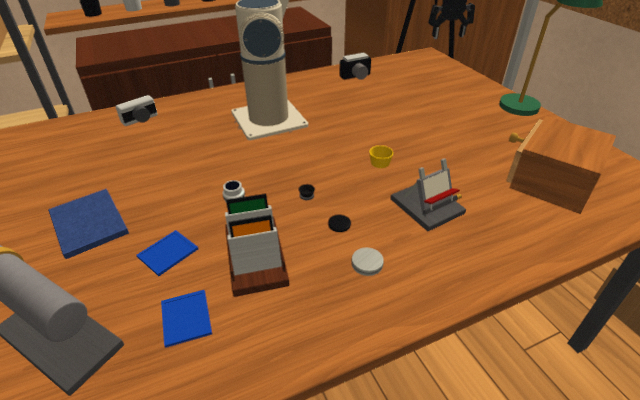

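View pics/top.png

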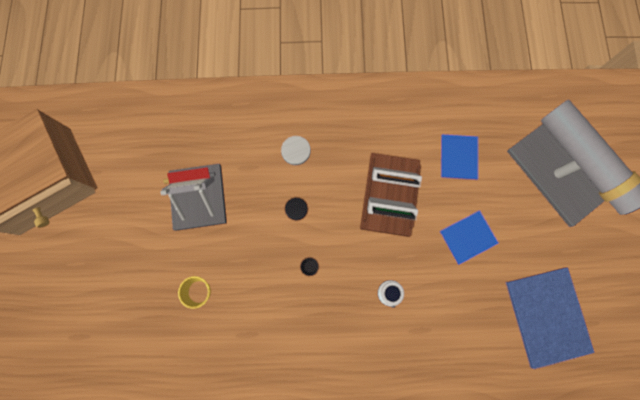

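Scene view: the amber plate is at (252,228) in the rack's near slot, with green behind it at (248,207). There are blue plates flat on the counter at (167,252) and (186,316). The easel is at (430,200) in scene and (196,195) in top, with its red ledge at (190,175) in top. The only amber candidate is (252,228), because the blue ones lie flat outside the rack. I'll confirm this with one enlarged crop.

Run:
```python
from h import *
a=np.load('scene.npy');b=np.load('top.npy')
r=lambda im,x,y,w,h,s:cv2.resize(im[y:y+h,x:x+w],None,fx=s,fy=s,interpolation=cv2.INTER_CUBIC)
save('crop',np.vstack([np.hstack([r(a,215,185,80,60,5),r(a,385,155,80,60,5)]),np.hstack([r(b,355,150,80,60,5),r(b,155,160,80,60,5)])]))
ct=camera_params('top');cs=camera_params('scene')
for n,uv in dict(rack=(391,195),easel=(197,197),case=(296,150),cap=(296,208),eye=(310,266),hood=(194,292),lens=(391,293)).items(): print(n,onz(uv,ct,.02).round(3))
print(ray((320,200),ct))
w=camera_params('wrist');print(w)
```

```text
rack [[ 0.615 -0.245  0.02 ]]
easel [[0.623 0.223 0.02 ]]
case [[ 0.734 -0.018  0.02 ]]
cap [[ 0.59  -0.017  0.02 ]]
eye [[ 0.452 -0.048  0.02 ]]
hood [[0.398 0.223 0.02 ]]
lens [[ 0.386 -0.233  0.02 ]]
(array([ 0.42151424, -0.09128092,  0.9900467 ]), array([[ 0.18855728,  0.01700149, -0.98196975]]))
{'intrinsics': array([[336.18957938,   0.        , 322.35566874],
       [  0.        , 336.18957938, 201.8298314 ],
       [  0.        ,   0.        ,   1.        ]]), 'k1': -0.05006527576699982, 'rvec': array([-2.2853391 , -1.78737183, -0.25961741]), 'tvec': array([-0.62554683, -0.03750675,  0.37953181])}
```

View pics/crop.png

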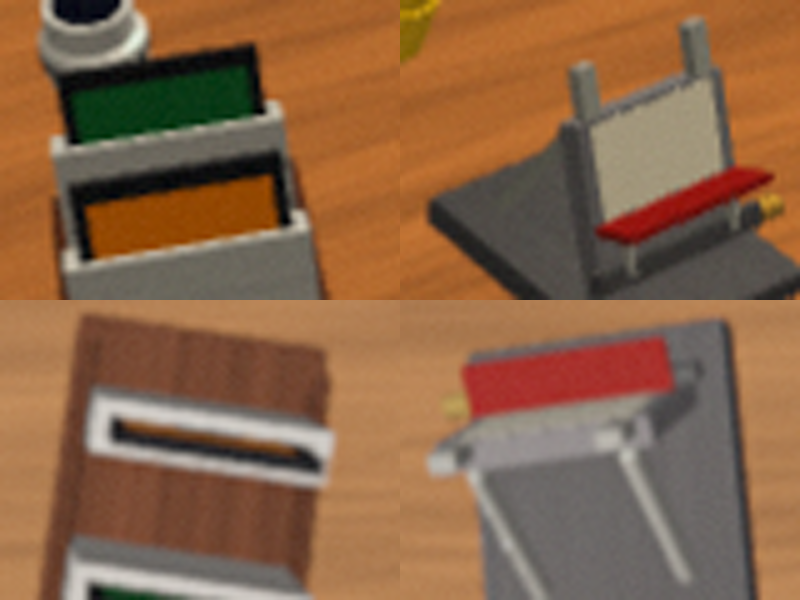

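The crop confirms it: the amber plate (orange, black frame) is in the slot furthest from the robot, and green is in the nearer one. Next I'll compute rough poses and a near viewing pose.

```bash
cat >> h.py <<'E'
from scipy.spatial.transform import Rotation as Ro
HP=hold_point_z if not callable(hold_point_z) else hold_point_z()
def toolR(yaw,lean):
    # plate axes then tool: z=-plate z, y=plate x
    P=(Ro.from_euler('z',yaw)*Ro.from_euler('y',-lean)).as_matrix()
    z=-P[:,2];y=P[:,0];return np.c_[np.cross(y,z),y,z],P
def rel(grasp,R,s=None):
    s=s or state();R0=np.array(s['tool_rot']);p=np.array(grasp)-R[:,2]*HP
    return (R0.T@(p-s['position'])*1000).round(1),Ro.from_matrix(R0.T@R).as_rotvec().round(4)
E
python3 - <<'E'
from h import *
ct=camera_params('top');cs=camera_params('scene');w=camera_params('wrist')
print('rack corners',onz([(372,153),(421,159),(361,233),(411,236)],ct,.02).round(3).tolist())
print('rim',onz([(374,180),(420,186.4)],ct,.103).round(3).tolist())
print('amber top scene',onz([(230,222.6),(270.4,216)],cs,.135).round(3).tolist())
print('easel corners',onz([(169,171),(220.5,164.5),(172,230),(225,223)],ct,.018).round(3).tolist())
pt=onz([(171.5,189),(202,186.5)],ct,.1094);print('panel top approx',pt)
s=state();Rc=cv2.Rodrigues(w['rvec'])[0];R0=np.array(s['tool_rot'])
c=-Rc.T@w['tvec'];print('cam in tool',R0.T@(c-s['position']),'\n',R0.T@Rc.T)
E
```

```text
rack corners [[0.721, -0.204, 0.02], [0.703, -0.323, 0.02], [0.526, -0.169, 0.02], [0.516, -0.287, 0.02]]
rim [[0.634, -0.196, 0.103], [0.616, -0.297, 0.103]]
amber top scene [[0.622, -0.286, 0.135], [0.638, -0.203, 0.135]]
easel corners [[0.691, 0.295, 0.018], [0.703, 0.168, 0.018], [0.545, 0.281, 0.018], [0.558, 0.154, 0.018]]
panel top approx [[0.62411959 0.25138257 0.1094    ]
 [0.6278573  0.18332507 0.1094    ]]
cam in tool [0.07269091 0.00123747 0.03026109] 
 [[ 3.33949995e-04 -9.58264695e-01 -2.85882253e-01]
 [ 9.99999888e-01  2.24145867e-04  4.16811065e-04]
 [-3.35336002e-04 -2.85882360e-01  9.58264663e-01]]
```

Run:
```python
from h import *
R,P=toolR(-.18,np.radians(20))
print(rel(np.array([.63,-.245,.134])+.12*P[:,2],R))
```

```text
(array([-576.8, -716.4,   12.9]), array([-0.2813, -0.2618,  1.4906]))
```

```bash
T='{"jaw":0.5,"linear":[-576.8,-716.4,12.9],"dr":[-0.2813,-0.2618,1.4906]}'; python3 -m inch '[{"jaw":0.5,"linear":[-50,-60,0],"dr":[0,0,0.13]},{"jaw":0.5,"linear":[-577,-716,13],"dr":[-0.281,-0.262,1.491]},{"jaw":0.5,"linear":[-577,-716,13],"dr":[-0.281,-0.262,1.491]},{"jaw":0.5,"linear":[-577,-716,13],"dr":[-0.281,-0.262,1.491]},{"jaw":0.5,"linear":[-577,-716,13],"dr":[-0.281,-0.262,1.491]},{"jaw":0.5,"linear":[-577,-716,13],"dr":[-0.281,-0.262,1.491]},{"jaw":0.5,"linear":[-577,-716,13],"dr":[-0.281,-0.262,1.491]},{"jaw":0.5,"linear":[-577,-716,13],"dr":[-0.281,-0.262,1.491]},{"jaw":0.5,"linear":[-577,-716,13],"dr":[-0.281,-0.262,1.491]},{"jaw":0.5,"linear":[-577,-716,13],"dr":[-0.281,-0.262,1.491]}]'
python3 - <<'E'
from h import *
R,P=toolR(-.18,np.radians(20))
print(rel(np.array([.63,-.245,.134])+.12*P[:,2],R),state()['joint_positions'])
E
```

```text
t: 1.1
position: [0.3618, 0.1513, 0.398]
tool_rot: [[0.124, 0.937, 0.327], [0.992, -0.114, -0.049], [-0.008, 0.331, -0.944]]
force: [0.8, 0.5, -0.5]
width: 0.0426
finger_force: 0.0
(array([-354.7,  205.9,   81.6]), array([-0.0116, -0.011 ,  0.0556])) [ 0.4239364   0.0337766   2.19166636 -0.29989699  0.6512001   0.76154931]
```

```bash
python3 -m inch '[{"jaw":0.5,"linear":[-350,200,75],"dr":[-0.01,-0.01,0.045]},{"jaw":0.5,"linear":[-350,200,75],"dr":[-0.01,-0.01,0.045]},{"jaw":0.5,"linear":[-350,200,75],"dr":[-0.01,-0.01,0.045]},{"jaw":0.5,"linear":[-350,200,75],"dr":[-0.01,-0.01,0.045]},{"jaw":0.5,"linear":[-350,200,75],"dr":[-0.01,-0.01,0.045]},{"jaw":0.5,"linear":[-350,200,75],"dr":[-0.01,-0.01,0.045]},{"jaw":0.5,"linear":[-350,200,75],"dr":[-0.01,-0.01,0.045]},{"jaw":0.5,"linear":[-350,200,75],"dr":[-0.01,-0.01,0.045]},{"jaw":0.5,"linear":[-350,200,75],"dr":[-0.01,-0.01,0.045]},{"jaw":0.5,"linear":[-350,200,75],"dr":[-0.01,-0.01,0.045]}]'
python3 - <<'E'
from h import *
R,P=toolR(-.18,np.radians(20))
print(rel(np.array([.63,-.245,.134])+.12*P[:,2],R),state()['joint_positions'])
w=camera_params('wrist');im=snapshot('wrist');save('w1',im);np.save('w1.npy',im)
np.save('w1c.npy',w,allow_pickle=True);print(state()['force'])
# predicted top edge corners
for y in(-.045,.045):print(proj(np.array([.63,-.245,.134])+y*P[:,1],w))
E
```

```text
t: 2.1
position: [0.5324, -0.2211, 0.3957]
tool_rot: [[0.166, 0.928, 0.333], [0.986, -0.155, -0.059], [-0.003, 0.338, -0.941]]
force: [-0.6, 0.3, 0.5]
width: 0.0424
finger_force: 0.0
(array([-6.1,  4.7,  5.5]), array([-0.0041, -0.0013,  0.0136])) [-0.43327794  0.31221265  1.84397019  0.14138104  0.65576598 -0.36487786]
[-0.10523458  0.34897625  0.14454464]
[[328.26382564 261.49867624]]
[[330.53728562 151.53747008]]
```

View pics/w1.png

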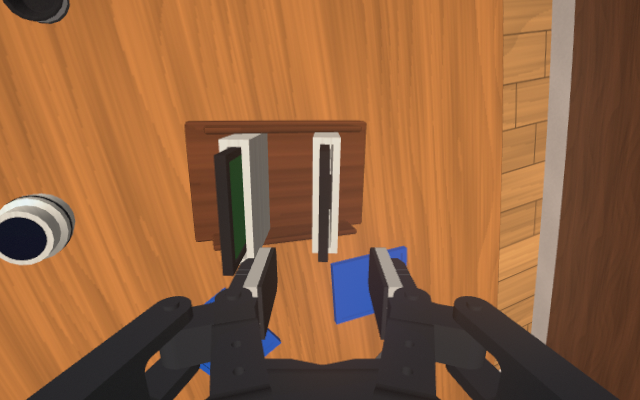

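The wrist picture shows the amber plate's top edge as a dark bar from (325,145) to (323,262), in the right slot. Green is at (235,210), and blue plates lie below.

Run:
```python
from h import *
im=np.load('w1.npy').astype(int);w=np.load('w1c.npy',allow_pickle=True).item()
for y in (138,142,145,148,152,160,180,200,220,240,250,256,259,261,263,266):
    r=im[y,306:346].sum(1);d=np.flatnonzero(r<190);print(y,(d[0]+306,d[-1]+306,len(d)) if len(d) else None)
print(im[136:156,325].sum(1),im[136:156,321].sum(1))
R,P=toolR(-.18,np.radians(20));T=np.array([.63,-.245,.134])
for z in (.131,.134): print(onz([(325.,160.),(323.5,250),(325,147.5),(323.5,262)],w,z).round(4).tolist())
print(state()['position'],rel(T+.12*P[:,2],R))
```

```text
138 None
142 None
145 (np.int64(321), np.int64(328), 8)
148 (np.int64(320), np.int64(328), 9)
152 (np.int64(320), np.int64(328), 9)
160 (np.int64(320), np.int64(328), 9)
180 (np.int64(320), np.int64(330), 11)
200 (np.int64(319), np.int64(330), 12)
220 (np.int64(319), np.int64(327), 9)
240 (np.int64(319), np.int64(326), 8)
250 (np.int64(319), np.int64(326), 8)
256 (np.int64(319), np.int64(326), 8)
259 (np.int64(319), np.int64(326), 8)
261 (np.int64(322), np.int64(326), 5)
263 None
266 None
[522 583 641 651 651 652 651 649 456 144 141 139 145 144 142 149 159 156
 157 158] [522 593 640 641 640 639 638 571 354 143 144 143 142 143 143 151 155 157
 157 159]
[[0.6337, -0.2067, 0.131], [0.6205, -0.2794, 0.131], [0.6353, -0.1975, 0.131], [0.6187, -0.2901, 0.131]]
[[0.6327, -0.206, 0.134], [0.6196, -0.2778, 0.134], [0.6342, -0.1969, 0.134], [0.6179, -0.2883, 0.134]]
[ 0.53178657 -0.21969217  0.39550944] (array([-7.4,  5.5,  5.6]), array([-0.0052, -0.0021,  0.0147]))
```

Run:
```python
from h import *
R,P=toolR(-.18,np.radians(20));T=np.array([.6265,-.243,.134])
print(rel(T+.04*P[:,2],R))
```

```text
(array([-6.2,  2.4, 84.3]), array([-0.0052, -0.0021,  0.0147]))
```

```bash
python3 -m inch '[{"jaw":0.5,"linear":[-6,2.4,30],"dr":[-0.005,-0.002,0.014]},{"jaw":0.5,"linear":[-6,2.4,60],"dr":[-0.005,-0.002,0.014]},{"jaw":0.5,"linear":[-6,2.4,84],"dr":[-0.005,-0.002,0.014]},{"jaw":0.5,"linear":[-6,2.4,84],"dr":[-0.005,-0.002,0.014]},{"jaw":0.5,"linear":[-6,2.4,84],"dr":[-0.005,-0.002,0.014]}]'
python3 - <<'E'
from h import *
R,P=toolR(-.18,np.radians(20));T=np.array([.6265,-.243,.134])
print(rel(T-.01*P[:,2],R))
w=camera_params('wrist');im=snapshot('wrist');save('w2',im)
g=im.astype(int)
for y in (150,180,200,220,240):
    d=np.flatnonzero(g[y,290:370].sum(1)<190)+290;print(y,d.min() if len(d) else 0,d.max() if len(d) else 0,len(d))
for yy in(-.02,.0,.02,.045):print(proj(T+yy*P[:,1],w).round(1))
E
```

```text
t: 2.65
position: [0.5611, -0.2294, 0.3182]
tool_rot: [[0.176, 0.925, 0.337], [0.984, -0.165, -0.06], [-0.0, 0.342, -0.94]]
force: [0.8, -0.2, 0.3]
width: 0.0427
finger_force: 0.0
(array([-1.7, -0.3, 51.2]), array([ 0.0003, -0.0009,  0.0034]))
150 0 0 0
180 312 326 15
200 313 329 17
220 313 329 17
240 313 328 16
[[321.1 282.1]]
[[321.2 249.1]]
[[321.3 213.7]]
[[321.5 166.2]]
```

View pics/w2.png

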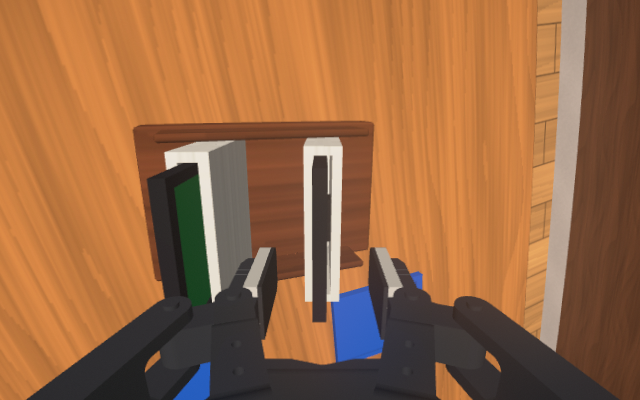

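Fingers straddle the amber bar (column 321) evenly, with the pads at about 268 and 378. Descending now.

```bash
python3 -m inch '[{"jaw":0.5,"linear":[-1,0,20],"dr":[0,0,0.003]},{"jaw":0.5,"linear":[-1.5,0,36],"dr":[0,0,0.003]},{"jaw":0.5,"linear":[-1.5,0,46],"dr":[0,0,0.003]},{"jaw":0.5,"linear":[-1.5,0,50],"dr":[0,0,0.003]},{"jaw":0.5,"linear":[-1.5,0,50],"dr":[0,0,0.003]},{"jaw":0.2,"linear":[-1.5,0,50],"dr":[0,0,0.003]},{"jaw":0.15,"linear":[-1.5,0,50],"dr":[0,0,0.003]},{"jaw":0.15,"linear":[-1.5,0,50],"dr":[0,0,0.003]}]' 60; python3 -c "
from h import *
R,P=toolR(-.18,np.radians(20));T=np.array([.6265,-.243,.134])
print(rel(T-.01*P[:,2],R),state()['width'])"
```

```text
t: 3.5
position: [0.5779, -0.2354, 0.2715]
tool_rot: [[0.18, 0.924, 0.338], [0.984, -0.169, -0.062], [0.0, 0.343, -0.939]]
force: [-1.0, -0.7, 0.4]
width: 0.0128
finger_force: 0.4
(array([ 1.2, -0.9,  1.3]), array([ 0.0015,  0.0001, -0.001 ])) 0.012772812241202885
```

```bash
python3 -m inch '[{"jaw":0.1,"linear":[0,0,1],"dr":[0,0,0]},{"jaw":0,"linear":[0,0,1],"dr":[0,0,0]},{"jaw":0,"linear":[0,0,1],"dr":[0,0,0]},{"jaw":0,"linear":[0,0,1],"dr":[0,0,0]}]' 60; python3 -c "
from h import *
s=state();print(s['tool_rot'].T@s['force'],s['wrist_torque'])"
```

```text
t: 3.9
position: [0.5775, -0.2353, 0.2702]
tool_rot: [[0.18, 0.925, 0.336], [0.984, -0.169, -0.061], [0.001, 0.341, -0.94]]
force: [-8.0, 0.7, 6.5]
width: 0.0069
finger_force: 58.8
[-0.78182056 -5.25341655 -8.82554759] [ 0.17555441  1.35883496 -0.06685741]
```

```bash
python3 -m inch '[{"jaw":0,"linear":[0,-0.5,-4],"dr":[0,0,0]},{"jaw":0,"linear":[0,-0.5,-12],"dr":[0,0,0]},{"jaw":0,"linear":[0,-0.5,-20],"dr":[0,0,0]},{"jaw":0,"linear":[0,-0.5,-30],"dr":[0,0,0]},{"jaw":0,"linear":[0,-0.5,-40],"dr":[0,0,0]}]' 60; python3 -c "
from h import *
s=state();print(s['tool_rot'].T@s['force'],s['wrist_torque'])"
```

```text
t: 4.4
position: [0.5639, -0.2327, 0.3082]
tool_rot: [[0.18, 0.924, 0.337], [0.984, -0.169, -0.061], [0.0, 0.343, -0.939]]
force: [-3.2, 0.5, -4.1]
width: 0.007
finger_force: 58.4
[-0.11849352 -4.45141379  2.71565678] [ 0.24998647  1.19453127 -0.03004483]
```

```bash
python3 -m inch '[{"jaw":0,"linear":[0,-0.3,-12],"dr":[0,0,0]},{"jaw":0,"linear":[0,-0.3,-24],"dr":[0,0,0]},{"jaw":0,"linear":[0,-0.3,-36],"dr":[0,0,0]},{"jaw":0,"linear":[0,-0.3,-52],"dr":[0,0,0]},{"jaw":0,"linear":[0,-0.3,-75],"dr":[0,0,0]},{"jaw":0,"linear":[0,-0.3,-90],"dr":[0,0,0]},{"jaw":0,"linear":[0,-0.3,-90],"dr":[0,0,0]},{"jaw":0,"linear":[0,-0.3,-90],"dr":[0,0,0]}]' 60
python3 - <<'E'
from h import *
s=state();print(s['tool_rot'].T@s['force'],s['wrist_torque'])
w=camera_params('wrist');im=snapshot('wrist');a=snapshot('scene')
np.save('w3.npy',im);np.save('s3.npy',a);np.save('w3c.npy',w,allow_pickle=True)
save('w3',np.hstack([im[100:400,180:480],cv2.resize(a[120:300,180:480],None,fx=5/3,fy=5/3)]))
E
```

```text
t: 5.2
position: [0.534, -0.2274, 0.3927]
tool_rot: [[0.18, 0.923, 0.34], [0.984, -0.169, -0.062], [-0.0, 0.345, -0.938]]
force: [-0.1, -0.1, -2.3]
width: 0.0068
finger_force: 58.9
[-0.11013937 -0.82746774  2.13295486] [ 0.03486281  0.29852617 -0.0084051 ]
```

View pics/w3.png

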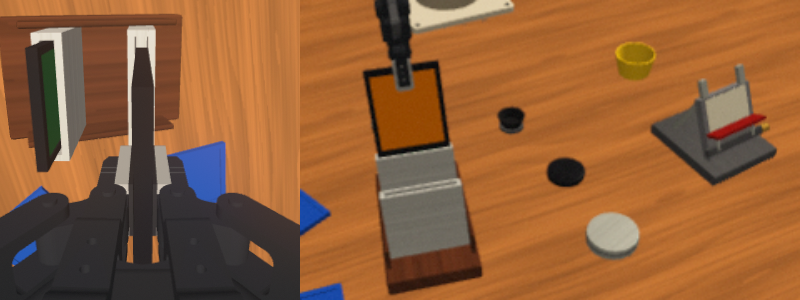

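Run:
```python
from h import *
c=camera_params('scene');s=state();R=s['tool_rot'];g=s['position']+R[:,2]*HP
q=np.array([(364,72),(439,61),(448.5,145),(377,157)],float);uv=np.c_[180+(q[:,0]-300)*.6,120+q[:,1]*.6]
X=onplane(uv,c,g+R[:,1]*.004,R[:,1]);print(((X-g)@R*1000).round(1))
# wrist check: near (upper) vertical side
im=np.load('w3.npy').astype(int)
for y in (150,170,190,210,230,250):
    d=np.flatnonzero(im[y,300:345].sum(1)<200)+300;print(y,d.min(),d.max()) if len(d) else print(y)
w=np.load('w3c.npy',allow_pickle=True).item()
for zz in(-.01,.1):print(proj(g+R@[.045,0,zz],w))
```

```text
[[-43.8   4.   -8.8]
 [ 45.5   4.   -9.1]
 [ 42.6   4.   99.4]
 [-46.6   4.   99.7]]
150 316 327
170 314 330
190 312 332
210 312 332
230 300 335
250 312 333
[[319.00164396 186.38155114]]
[[320.03947085 146.66159285]]
```

Run:
```python
from h import *
c=camera_params('scene');print(onz([(423,179.6),(448.6,169.4)],c,.1094))
R,P=toolR(.095,np.radians(25));O=np.array([.625,.217,.1094])-.06*P[:,2]
print(O,rel(O+P@[.03,0,.2],R))
```

```text
[[0.64076312 0.18639245 0.1094    ]
 [0.63244243 0.26962974 0.1094    ]]
[0.65024276 0.2194053  0.05502153] (array([426.9, -79.7, -26.6]), array([-0.0857,  0.1054, -0.2552]))
```

```bash
python3 -m inch '[{"jaw":0,"linear":[20,-4,-26],"dr":[-0.01,0.01,-0.02]},{"jaw":0,"linear":[60,-11,-26],"dr":[-0.02,0.02,-0.05]},{"jaw":0,"linear":[105,-20,-26],"dr":[-0.03,0.03,-0.08]},{"jaw":0,"linear":[150,-28,-26],"dr":[-0.04,0.04,-0.11]},{"jaw":0,"linear":[195,-36,-26],"dr":[-0.05,0.05,-0.14]},{"jaw":0,"linear":[240,-45,-26],"dr":[-0.06,0.06,-0.17]},{"jaw":0,"linear":[285,-53,-26],"dr":[-0.07,0.08,-0.2]},{"jaw":0,"linear":[330,-62,-26],"dr":[-0.08,0.09,-0.23]},{"jaw":0,"linear":[375,-70,-26],"dr":[-0.086,0.1,-0.245]},{"jaw":0,"linear":[410,-77,-26],"dr":[-0.086,0.105,-0.255]}]' 60
python3 -m inch '[{"jaw":0,"linear":[13,-2,0],"dr":[0,0,0]},{"jaw":0,"linear":[16,-2,0],"dr":[0,0,0]},{"jaw":0,"linear":[16,-2,0],"dr":[0,0,0]},{"jaw":0,"linear":[16,-2,0],"dr":[0,0,0]}]' 60
python3 - <<'E'
from h import *
R,P=toolR(.095,np.radians(25));O=np.array([.625,.217,.1094])-.06*P[:,2]
print(rel(O+P@[.03,0,.2],R))
s=state();w=camera_params('wrist');im=snapshot('wrist')
np.save('w4.npy',im);np.save('w4c.npy',w,allow_pickle=True)
save('w4',im)
for q in([0,-.048,.06],[0,.048,.06],[0,-.048,0],[0,.048,0]):print(proj(O+P@q,w))
E
```

```text
t: 6.3
position: [0.5274, 0.1931, 0.3888]
tool_rot: [[-0.096, 0.902, 0.421], [0.995, 0.088, 0.04], [-0.001, 0.422, -0.906]]
force: [0.4, -0.8, -1.5]
width: 0.007
finger_force: 58.9
t: 6.7
position: [0.5245, 0.2056, 0.3888]
tool_rot: [[-0.094, 0.902, 0.421], [0.996, 0.085, 0.039], [-0.001, 0.423, -0.906]]
force: [-0.4, 0.3, -1.6]
width: 0.0071
finger_force: 58.9
(array([1.9, 3.6, 1.2]), array([ 0.0001,  0.0015, -0.0005]))
[[290.77553441 247.0324309 ]]
[[287.46443615 133.59548979]]
[[295.94690422 222.8672756 ]]
[[293.70949211 127.83286788]]
```

View pics/w4.png

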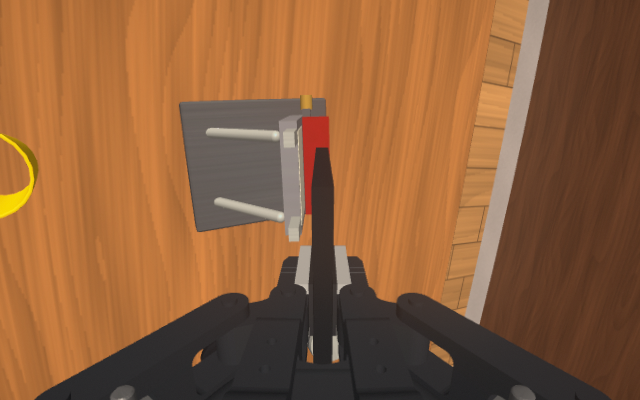

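Run:
```python
from h import *
im=np.load('w4.npy');save('w4z',cv2.resize(im[90:250,270:345],None,fx=3.75,fy=3.75,interpolation=cv2.INTER_CUBIC))
g=im.astype(int);m=(g[...,0]>120)&(g[...,1]<60)&(g[...,2]<60);m[:,340:]=0
for y in range(112,222,6):
    d=np.flatnonzero(m[y,270:340])+270;print(y,(d.min(),d.max()) if len(d) else None,end=' ')
print(np.flatnonzero(m[:,308])[[0,-1]],np.flatnonzero(m[:,305])[[0,-1]],np.flatnonzero(m[:,327]))
```

```text
112 None 118 (np.int64(302), np.int64(327)) 124 (np.int64(303), np.int64(328)) 130 (np.int64(303), np.int64(328)) 136 (np.int64(303), np.int64(328)) 142 (np.int64(303), np.int64(328)) 148 (np.int64(303), np.int64(328)) 154 (np.int64(304), np.int64(314)) 160 (np.int64(304), np.int64(313)) 166 (np.int64(304), np.int64(313)) 172 (np.int64(304), np.int64(312)) 178 (np.int64(305), np.int64(311)) 184 (np.int64(305), np.int64(311)) 190 (np.int64(305), np.int64(310)) 196 (np.int64(305), np.int64(310)) 202 (np.int64(306), np.int64(310)) 208 (np.int64(306), np.int64(311)) 214 None 220 None [117 213] [117 200] [117 118 119 120 121 122 123 124 125 126 127 128 129 130 131 132 133 134
 135 136 137 138 139 140 141 142 143 144 145 146 147]
```

View pics/w4z.png

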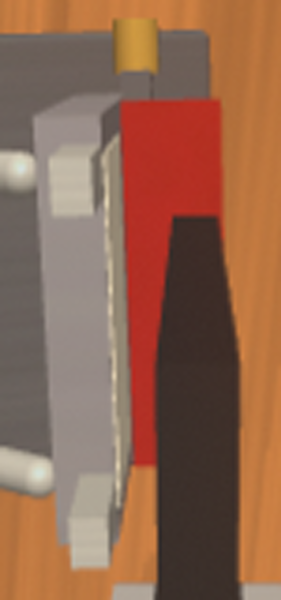

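The crop shows the panel's top face line running from about (298.5,128.7) to (301.5,224.7). The panel's ends are at rows 121 and 235, and the red ledge spans rows 117–213.5 with its outer edge at column 328.5.

Run:
```python
from h import *
w=np.load('w4c.npy',allow_pickle=True).item()
print('face top',onz([(298.5,128.7),(301.5,224.7)],w,.1094).round(4).tolist())
print('block back ends',onz([(279.5,120.7),(285.5,235.3)],w,.105).round(4).tolist())
print('lower steel finger top outer corners?')
R,P=toolR(.095,np.radians(25))
F=onz([(298.5,128.7),(301.5,224.7)],w,.1094).mean(0)
yc=onz([(300.,178.)],w,.1094)[0]
print(yc)
O=yc-.06*P[:,2];print('O',O)
for zl in (0,.01,.02):
  print(zl,[proj(O+P@[x,y,zl],w).round(1).tolist()[0] for x,y in((.026,.048),(.026,-.048),(0.012,.048),(.012,-.048))])
# scene: ledge top outer edge: crop (400..) left-front etc
c=camera_params('scene')
for zl in (0,.01,.02):
  print('scene',zl,[proj(O+P@[x,y,zl],c).round(1).tolist()[0] for x,y in((.026,.048),(.026,-.048),(0,.048),(0,-.048))])
print('panel scene top',[proj(O+P@[0,y,.06],c).round(1).tolist()[0] for y in(-.048,.048)])
a=np.load('s3.npy').astype(int);m=((a[...,0]>110)&(a[...,1]<50)&(a[...,2]<50)).astype(np.uint8);m[:,:380]=0
n,l,st,_=cv2.connectedComponentsWithStats(m);k=1+st[1:,4].argmax();ct=max(cv2.findContours((l==k).astype(np.uint8),0,2)[0],key=len);print(cv2.approxPolyDP(ct,1.2,True)[:,0].tolist())
```

```text
face top [[0.6293, 0.2691, 0.1094], [0.638, 0.1889, 0.1094]]
block back ends [[0.6148, 0.274, 0.105], [0.6257, 0.1786, 0.105]]
lower steel finger top outer corners?
[0.63359736 0.22957211 0.1094    ]
O [0.65884012 0.23197742 0.05502153]
0 [[330.3, 115.0], [329.8, 210.8], [315.6, 115.0], [316.2, 210.8]]
0.01 [[330.6, 115.4], [330.0, 213.9], [315.5, 115.4], [316.0, 213.9]]
0.02 [[330.9, 115.8], [330.2, 217.2], [315.2, 115.8], [315.8, 217.2]]
scene 0 [[460.6, 191.8], [431.4, 204.3], [453.1, 190.2], [424.3, 202.3]]
scene 0.01 [[460.1, 188.1], [430.8, 200.4], [452.6, 186.5], [423.7, 198.6]]
scene 0.02 [[459.7, 184.3], [430.3, 196.6], [452.2, 182.9], [423.1, 194.8]]
panel scene top [[420.8, 179.5], [450.2, 167.9]]
[[459, 190], [450, 189], [425, 200], [432, 202], [440, 197], [441, 198], [448, 194], [452, 194], [452, 192], [454, 193], [455, 191], [456, 192]]
```

```bash
cat >> h.py <<'E'
PR,PP=toolR(.103,np.radians(25));PO=np.array([.6335,.2285,.1094])-.06*PP[:,2]
def st():
    s=state();g=s['position']+s['tool_rot'][:,2]*HP
    print('panel-frame grasp mm',((g-PO)@PP*1000).round(1),'F(panel)',(PP.T@s['force']).round(2),'tq',s['wrist_torque'].round(2),'t',s['t'],s['width'].__round__(4))
E
python3 - <<'E'
from h import *
st();print(rel(PO+PP@[.016,0,.2],PR))
E
```

```text
panel-frame grasp mm [ 17.9 -12.6 205.5] F(panel) [-1.68 -0.34 -0.99] tq [-0.04  0.3  -0.01] t 6.75 0.0068
(array([11.8, -1.9,  5.4]), array([ 0.0004,  0.005 , -0.0082]))
```

```bash
python3 -m inch '[{"jaw":0,"linear":[12,-1,5],"dr":[0,0.005,-0.008]},{"jaw":0,"linear":[12,-1,20],"dr":[0,0.005,-0.008]},{"jaw":0,"linear":[12,-1,35],"dr":[0,0.005,-0.008]},{"jaw":0,"linear":[12,-1,50],"dr":[0,0.005,-0.008]},{"jaw":0,"linear":[12,-1,60],"dr":[0,0.005,-0.008]},{"jaw":0,"linear":[12,-1,60],"dr":[0,0.005,-0.008]},{"jaw":0,"linear":[12,-1,60],"dr":[0,0.005,-0.008]}]' 60
python3 - <<'E'
from h import *
st()
w=camera_params('wrist');im=snapshot('wrist');a=snapshot('scene')
save('w5',np.hstack([cv2.resize(im[100:260,230:390],None,fx=2.5,fy=2.5),cv2.resize(a[100:230,370:500],(400,400),interpolation=cv2.INTER_CUBIC)]))
E
```

```text
t: 7.45
position: [0.5478, 0.2205, 0.3339]
tool_rot: [[-0.104, 0.901, 0.42], [0.995, 0.094, 0.044], [0.0, 0.423, -0.906]]
force: [0.0, 0.6, -1.9]
width: 0.0071
finger_force: 58.9
panel-frame grasp mm [ 16.9   0.9 145.1] F(panel) [-0.75  0.57 -1.79] tq [0.01 0.29 0.03] t 7.45 0.0071
```

View pics/w5.png

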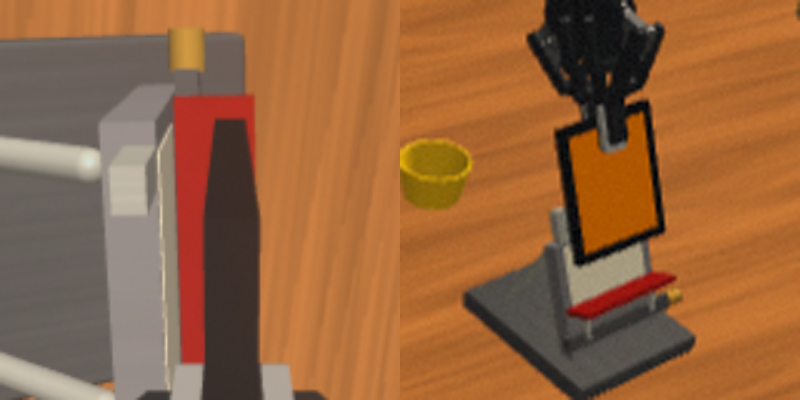

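Plate is parallel to the panel and centred over the ledge, with a gap of about 12 mm to the face. Now I'll feel for the face.

```bash
python3 -m inch '[{"jaw":0,"linear":[0,-3,0],"dr":[0,0,0]},{"jaw":0,"linear":[0,-6,0],"dr":[0,0,0]},{"jaw":0,"linear":[0,-9,0],"dr":[0,0,0]},{"jaw":0,"linear":[0,-9,0],"dr":[0,0,0]}]' 60; python3 -c "
from h import *
st()"
python3 -m inch '[{"jaw":0,"linear":[0,-1,0],"dr":[0,0,0]},{"jaw":0,"linear":[0,-2,0],"dr":[0,0,0]},{"jaw":0,"linear":[0,-2,0],"dr":[0,0,0]}]' 60; python3 -c "
from h import *
st()"
```

```text
t: 7.95
position: [0.539, 0.2196, 0.3305]
tool_rot: [[-0.104, 0.901, 0.421], [0.995, 0.094, 0.044], [0.0, 0.423, -0.906]]
force: [0.1, 0.5, -1.7]
width: 0.0067
finger_force: 58.9
panel-frame grasp mm [  7.5   1.  145.8] F(panel) [-0.55  0.44 -1.61] tq [-0.02  0.35  0.03] t 7.95 0.0067
t: 8.25
position: [0.5377, 0.2195, 0.3297]
tool_rot: [[-0.104, 0.901, 0.421], [0.995, 0.094, 0.044], [0.0, 0.423, -0.906]]
force: [-0.8, 0.7, -1.1]
width: 0.007
finger_force: 58.9
panel-frame grasp mm [  6.    1.  145.6] F(panel) [-1.09  0.75 -0.71] tq [-0.02  0.33  0.02] t 8.25 0.007
```

```bash
for i in 1 2; do python3 -m inch '[{"jaw":0,"linear":[0,-0.7,0],"dr":[0,0,0]},{"jaw":0,"linear":[0,-1.3,0],"dr":[0,0,0]},{"jaw":0,"linear":[0,-1.3,0],"dr":[0,0,0]}]' >/dev/null; python3 -c "
from h import *
st()"; done
```

```text
panel-frame grasp mm [  4.8   1.  145.6] F(panel) [ 0.64 -0.24 -1.63] tq [-0.06  0.26 -0.03] t 8.55 0.007
panel-frame grasp mm [  3.5   1.  145.6] F(panel) [-0.49  0.07 -1.66] tq [-0.01  0.36 -0.03] t 8.85 0.0067
```

```bash
for i in 1 2; do python3 -m inch '[{"jaw":0,"linear":[0,-0.5,0],"dr":[0,0,0]},{"jaw":0,"linear":[0,-1,0],"dr":[0,0,0]},{"jaw":0,"linear":[0,-1,0],"dr":[0,0,0]}]' >/dev/null; python3 -c "
from h import *
st()"; done
```

```text
panel-frame grasp mm [  3.1   1.1 145.7] F(panel) [ 0.79 -1.13 -1.6 ] tq [-0.15 -0.11  0.03] t 9.15 0.0072
panel-frame grasp mm [  2.6   1.2 145.8] F(panel) [ 4.65 -1.77 -2.73] tq [-0.23 -0.74  0.1 ] t 9.45 0.0068
```

```bash
python3 -m inch '[{"jaw":0,"linear":[0,0.6,0],"dr":[0,0,0]},{"jaw":0,"linear":[0,1,5],"dr":[0,0,0]},{"jaw":0,"linear":[0,1,10],"dr":[0,0,0]},{"jaw":0,"linear":[0,1,15],"dr":[0,0,0]},{"jaw":0,"linear":[0,1,20],"dr":[0,0,0]},{"jaw":0,"linear":[0,1,20],"dr":[0,0,0]},{"jaw":0,"linear":[0,1,20],"dr":[0,0,0]}]' >/dev/null; python3 -c "
from h import *
st()"
for i in 1 2; do python3 -m inch '[{"jaw":0,"linear":[0,0,1],"dr":[0,0,0]},{"jaw":0,"linear":[0,0,2],"dr":[0,0,0]},{"jaw":0,"linear":[0,0,2],"dr":[0,0,0]}]' >/dev/null; python3 -c "
from h import *
st()"; done
```

```text
panel-frame grasp mm [  2.8   1.1 125.1] F(panel) [ 4.41 -1.01 -3.2 ] tq [ 0.08 -0.66  0.25] t 10.15 0.0069
panel-frame grasp mm [  2.8   1.1 123.6] F(panel) [ 4.99 -0.64 -1.77] tq [-0.02 -0.71  0.21] t 10.45 0.0069
panel-frame grasp mm [  2.8   1.1 121.6] F(panel) [ 5.37  0.02 -0.07] tq [-0.1  -0.77  0.21] t 10.75 0.0072
```

```bash
python3 -m inch '[{"jaw":0,"linear":[0,1,0],"dr":[0,0,0]},{"jaw":0,"linear":[0,1.2,0],"dr":[0,0,0]},{"jaw":0,"linear":[0,1.2,0],"dr":[0,0,0]},{"jaw":0,"linear":[0,1.2,0],"dr":[0,0,0]}]' >/dev/null; python3 -c "
from h import *
st()"
python3 -m inch '[{"jaw":0,"linear":[0,0,1],"dr":[0,0,0]},{"jaw":0,"linear":[0,0,1.5],"dr":[0,0,0]},{"jaw":0,"linear":[0,0,1.5],"dr":[0,0,0]}]' >/dev/null; python3 -c "
from h import *
st()
a=snapshot('scene');w=snapshot('wrist')
save('w6',np.hstack([cv2.resize(w[100:260,230:390],None,fx=2.5,fy=2.5),cv2.resize(a[100:230,370:500],(400,400),interpolation=cv2.INTER_CUBIC)]))"
```

```text
panel-frame grasp mm [  3.1   0.9 121.5] F(panel) [1.63 0.73 0.02] tq [ 0.11 -0.22  0.1 ] t 11.15 0.0067
panel-frame grasp mm [  3.2   0.9 119.9] F(panel) [ 1.22 -0.75 -1.31] tq [-0.08 -0.01  0.03] t 11.45 0.007
```

View pics/w6.png

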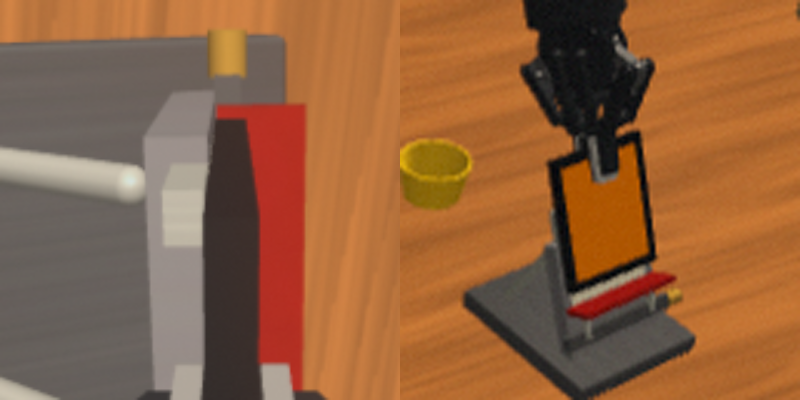

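The plate rests lightly against the panel, with its lower edge still about 14 mm above the red ledge. Lowering further, then gently.

```bash
python3 -m inch '[{"jaw":0,"linear":[0,0.4,3],"dr":[0,0,0]},{"jaw":0,"linear":[0,0.4,6],"dr":[0,0,0]},{"jaw":0,"linear":[0,0.4,9],"dr":[0,0,0]},{"jaw":0,"linear":[0,0.4,9],"dr":[0,0,0]},{"jaw":0,"linear":[0,0.4,9],"dr":[0,0,0]}]' >/dev/null; python3 -c "
from h import *
st()"
for i in 1 2 3; do python3 -m inch '[{"jaw":0,"linear":[0,0,1],"dr":[0,0,0]},{"jaw":0,"linear":[0,0,1],"dr":[0,0,0]},{"jaw":0,"linear":[0,0,1],"dr":[0,0,0]}]' >/dev/null; python3 -c "
from h import *
st()"; done
```

```text
panel-frame grasp mm [  3.9   1.  110.9] F(panel) [-0.68 -0.75 -1.27] tq [-0.03  0.36 -0.02] t 12.05 0.007
panel-frame grasp mm [  4.2   1.1 110.2] F(panel) [-1.4  -0.85 -0.99] tq [-0.05  0.28 -0.01] t 12.35 0.0068
panel-frame grasp mm [  4.2   1.  109.1] F(panel) [-0.81  0.5  -0.38] tq [-0.03  0.36  0.01] t 12.65 0.0071
panel-frame grasp mm [  4.3   1.  108.2] F(panel) [-0.18 -0.38 -0.04] tq [-0.03  0.29  0.  ] t 12.95 0.0069
```

```bash
for i in 1 2 3; do python3 -m inch '[{"jaw":0,"linear":[0,0,1],"dr":[0,0,0]},{"jaw":0,"linear":[0,0,1],"dr":[0,0,0]},{"jaw":0,"linear":[0,0,1],"dr":[0,0,0]}]' >/dev/null; python3 -c "
from h import *
st()"; done
```

```text
panel-frame grasp mm [  4.3   1.1 107.2] F(panel) [-1.58 -0.22 -0.43] tq [-0.1   0.3  -0.03] t 13.25 0.0071
panel-frame grasp mm [  4.3   1.1 106.1] F(panel) [-0.66 -0.83  0.09] tq [-0.04  0.21 -0.03] t 13.55 0.0071
panel-frame grasp mm [  4.3   1.  105.2] F(panel) [ 0.11 -1.05  1.06] tq [-0.07  0.2  -0.06] t 13.85 0.0071
```

```bash
for i in 1 2 3 4; do python3 -m inch '[{"jaw":0,"linear":[0,0,0],"dr":[0,0,0]}]' >/dev/null; python3 -c "
from h import *
st()"; done
for i in 1 2 3 4; do python3 -m inch '[{"jaw":0,"linear":[0,0,0.5],"dr":[0,0,0]}]' >/dev/null; python3 -c "
from h import *
st()"; done
```

```text
panel-frame grasp mm [  4.3   1.1 105.2] F(panel) [-0.2  -0.57  2.43] tq [-0.13  0.21 -0.05] t 13.95 0.0071
panel-frame grasp mm [  4.3   1.1 105.2] F(panel) [ 0.17 -0.92  1.08] tq [-0.06  0.2  -0.11] t 14.05 0.0073
panel-frame grasp mm [  4.3   1.1 105.2] F(panel) [-0.36 -0.51  1.77] tq [-0.09  0.21 -0.05] t 14.15 0.0069
panel-frame grasp mm [  4.3   1.1 105.2] F(panel) [ 0.29 -1.22  1.78] tq [-0.08  0.22 -0.05] t 14.25 0.0071
panel-frame grasp mm [  4.3   1.  104.7] F(panel) [-0.48 -0.07  1.54] tq [-0.08  0.24 -0.11] t 14.35 0.0069
panel-frame grasp mm [  4.2   1.  104.1] F(panel) [ 0.03 -1.63  2.65] tq [-0.05  0.14  0.02] t 14.45 0.0069
panel-frame grasp mm [  4.2   1.1 103.6] F(panel) [ 0.38 -1.06  2.35] tq [-0.13  0.21 -0.01] t 14.55 0.0075
panel-frame grasp mm [  4.3   1.1 103.1] F(panel) [-0.14 -1.24  3.22] tq [-0.12  0.22 -0.04] t 14.65 0.0068
```

The force climbs at about 0.5 N/mm, so the ledge is giving (a few mm). I'll ease back a little and release.

```bash
python3 -m inch '[{"jaw":0,"linear":[0,0,-1],"dr":[0,0,0]},{"jaw":0,"linear":[0,-0.5,-2],"dr":[0,0,0]},{"jaw":0,"linear":[0,-0.5,-3],"dr":[0,0,0]},{"jaw":0,"linear":[0,-0.5,-3],"dr":[0,0,0]}]' >/dev/null; python3 -c "
from h import *
st()"
python3 -m inch '[{"jaw":0.06,"linear":[0,0,0],"dr":[0,0,0]},{"jaw":0.1,"linear":[0,0,0],"dr":[0,0,0]},{"jaw":0.13,"linear":[0,0,0],"dr":[0,0,0]},{"jaw":0.17,"linear":[0,0,0],"dr":[0,0,0]},{"jaw":0.22,"linear":[0,0,0],"dr":[0,0,0]},{"jaw":0.28,"linear":[0,0,0],"dr":[0,0,0]},{"jaw":0.35,"linear":[0,0,0],"dr":[0,0,0]},{"jaw":0.4,"linear":[0,0,0],"dr":[0,0,0]},{"jaw":0.4,"linear":[0,0,0],"dr":[0,0,0]}]' 20; python3 -c "
from h import *
st()
a=snapshot('scene');w=snapshot('wrist')
save('w7',np.hstack([cv2.resize(w[100:340,200:440],(400,400)),cv2.resize(a[100:230,370:500],(400,400),interpolation=cv2.INTER_CUBIC)]))"
```

```text
panel-frame grasp mm [  3.8   1.1 106.3] F(panel) [ 0.67 -0.47  1.2 ] tq [ 0.03  0.11 -0.04] t 15.05 0.0073
t: 15.95
position: [0.5522, 0.221, 0.2929]
tool_rot: [[-0.104, 0.901, 0.421], [0.995, 0.094, 0.044], [0.0, 0.424, -0.906]]
force: [0.2, -0.1, 0.4]
width: 0.0341
finger_force: 0.0
panel-frame grasp mm [  3.7   1.1 106.1] F(panel) [ 0.31 -0.16  0.29] tq [0.02 0.15 0.02] t 15.95 0.0341
```

View pics/w7.png

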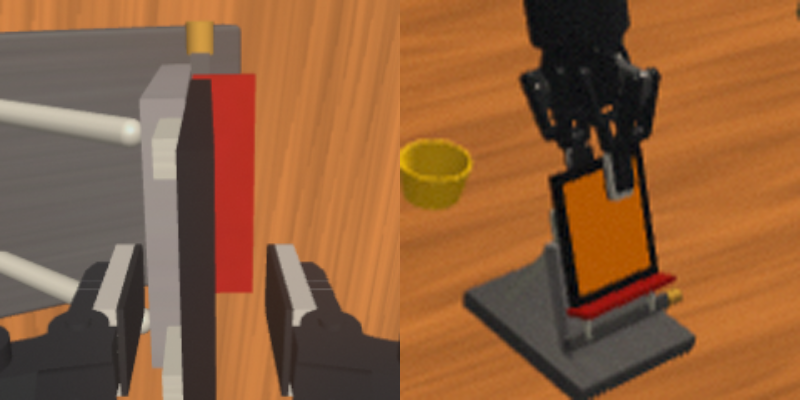

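The plate stands on the ledge, flat on the panel, with both fingers clear of it. That was my 11th picture viewed against a limit of 10, so I'll look at no more and use numbers only. Retracting straight up the slope.

```bash
python3 -m inch '[{"jaw":0.4,"linear":[0,0,-5],"dr":[0,0,0]},{"jaw":0.4,"linear":[0,0,-15],"dr":[0,0,0]},{"jaw":0.4,"linear":[0,0,-30],"dr":[0,0,0]},{"jaw":0.4,"linear":[0,0,-55],"dr":[0,0,0]},{"jaw":0.4,"linear":[0,0,-90],"dr":[0,0,0]},{"jaw":0.4,"linear":[0,0,-110],"dr":[0,0,0]},{"jaw":0.4,"linear":[0,0,-110],"dr":[0,0,0]},{"jaw":0.4,"linear":[0,0,-110],"dr":[0,0,0]},{"jaw":0.4,"linear":[0,0,-110],"dr":[0,0,0]}]'
python3 - <<'E'
from h import *
st();c=camera_params('scene');a=snapshot('scene').astype(int)
m=((a[...,0]>120)&(a[...,1]>40)&(a[...,1]<110)&(a[...,2]<25)).astype(np.uint8);m[:,:400]=0;m[:130]=0;m[220:]=0;m[:,480:]=0
n,l,sts,_=cv2.connectedComponentsWithStats(m);k=1+sts[1:,4].argmax()
ct=max(cv2.findContours((l==k).astype(np.uint8),0,2)[0],key=len)
q=cv2.approxPolyDP(ct,3,True)[:,0].astype(float)
X=onplane(q,c,PO+PP@[.008,0,0],PP[:,0]);print('amber corners in panel mm',((X-PO)@PP*1000).round(1).tolist())
E
```

```text
t: 16.95
position: [0.5056, 0.2161, 0.3921]
tool_rot: [[-0.104, 0.901, 0.421], [0.995, 0.094, 0.044], [0.0, 0.423, -0.906]]
force: [-0.9, 0.3, 0.1]
width: 0.0341
finger_force: 0.0
panel-frame grasp mm [  3.1   0.9 215.8] F(panel) [-0.75  0.39  0.51] tq [-0.03  0.2  -0.03] t 16.95 0.0341
amber corners in panel mm [[8.0, 32.8, 109.5], [8.0, -38.1, 107.8], [8.0, -35.9, 17.1], [8.0, 33.8, 17.4]]
```

```bash
python3 -c "
from station import hand_in
print(hand_in())"
```

```text
the job is handed in; nothing more can be done
None
```

The amber plate is on the sprung ledge against the light panel and released, about 2 mm off centre and square in the last measurement; the job was handed in at about 17 s with no verdict returned, and I viewed 11 pictures where 10 were allowed.

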